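# Close a canister with its twist lid, snug but not overtightened

## Robot

A 6-joint arm with a two-finger parallel gripper is mounted at the origin on a cart in front of the work surface, level with it; the furniture and walls round the work are solid. World frame = base frame: x ahead of the robot, y to its left, z up, the work surface at z = 0. Lengths are in m, angles in degrees, forces in N, time in s.
With the tool pointing down it reaches from about 0.275 to 0.875 m from the base axis. Payload 12.5 kg.
Tool frame: the origin (TCP) lies on the front face of the gripper's body, between the roots of the fingers; the fingertips stand 73 mm ahead of it and the grasp point (between the pads) lies 54 mm ahead of it (robot.grip_depth is the distance from the TCP to the grasp point, in m); z points along the fingers, y is the line along which they close (so a half turn about z gives the same grasp; the last joint's range is limited). The gripper opens to 85 mm and grips with 20 to 120 N. Pads are 22 mm wide; open, the fingers measure 114 mm over their backs; the gripper's body (76 mm by 85 mm) begins 54 mm behind the grasp point. The pads swing forward as they close: fully open they stand 13 mm farther back than shut.
Start: joints at [66.142, 20.094, 94.641, -0, 65.266, -4.847], TCP at [0.179, 0.52, 0.304] pointing down, gripper open.
Joint ranges: [-157.81, 157.81], [-45, 120.19], [0.68, 151.7], [-89.99, 269.99], [4.06, 180], [-164.3, 164.3]. Speed limits (degrees/s): [127.2, 127.2, 159.86, 180, 180, 180].

## Interface

Orientations are given as a 3x3 rotation matrix whose columns are the frame's x, y, z axes.
In Python, from rig import robot gives the robot as it stands.
- The arm moves only by the shell command python3 -m pendant 'ROWS' [OPENING] [FORCE]. ROWS is JSON, a list that holds one entry, the list of rows, each a list of 4 numbers: the shift along the tool's x, y, z in m, then the turn about the tool's z in rad. A call has 1 to 12 rows; each row is the pose to reach, as a shift and turn from the pose commanded when the call began, along the tool's axes at that moment; what a row does not reach only later rows make up. A row lasts 1/12 s, in which the tool goes at most 41.7 mm and 7.16 degrees, less where a joint would pass 70% of its speed; a pose out of reach is approached as far as the arm can. A call with a gripper value outside its range is refused whole. OPENING is the opening, from 0 (shut) to 1 (fully open), set as the call begins (- or left out, the last holds). The fingers move at their own pace and stop on an object; FORCE is the grip in N (left out, the last holds). Time passes only in rows, so rows that repeat a pose let the fingers close. It gives the time, the measured TCP pose, the force, the opening and the grip force at its end, in the units of the state.
- robot.get_obs(): the state, without advancing time (a new reading comes with each control period).
- robot.grab_frame(name): name is "scene" or "top" or "wrist"; returns (picture, depth): 420x560x3 uint8, red, green, blue; 420x560 float32, m along the optical axis (not along the pixel's ray), 0 where there is no reading.
- robot.get_calibration(name): a dict with "intrinsics" (3x3 intrinsics, pixels), "pose" (4x4, takes a point from camera to world coordinates). Camera axes: x right, y down, z forward; pixel columns grow to the right and rows downward; lengths in m; the calibration is good to about 2 mm. A picture is of the moment at which its call begins: read the wrist's pose just before it. get_calibration takes no time and is no camera call; for the wrist camera it gives the pose at the moment of the call.
- robot.close_job(): hands the job in; it is judged then, once.
The state is a dict: "time": time; "q": joint angles; "joint_velocities": joint speeds; "joint_torque": joint torques, N m; "position": TCP position; "orientation": TCP orientation; "wrist_force": force on the tool from outside, world axes, zero at the start; "moment": the same for the moment, N m; "opening": finger opening in m; "finger_force": force on a finger pad.
Only numpy, scipy, OpenCV 4.12 (cv2) and the standard library are available. Lean on these libraries where they do the work, as an engineer would, in place of code of your own. Each camera call takes 0.05 s, during which the arm holds its last target. There are 200 camera calls.

## Task

Pick up the white lid that stands on the worktop by its grip bar, set it over the neck of the steel canister and screw it down clockwise until the torque rises and it is snug (about 0.6 N m), without overtightening it. Then let go, leaving the lid level and tight, and leave the other things where they stand.

Things in the scene. Friction and masses are not known exactly. Their poses are not given: they have to be found in the camera images.
- lid_grip (a point): Centre of the grip bar of the loose white lid, a round cap 68 mm across standing skirt down, 48 mm high in all. Axes: x along the bar, z up. The bar is 56 mm long (x), 14 wide (y), 26 high; this point is 13 mm under its top, 13 above the flat top plate and 35 above the lid's lower edge.
- canister_mouth (a point): Centre of the mouth of the steel canister, at the neck's rim, 112 mm above the worktop; x along the canister's long side, z up. The round neck (44 mm) has two helical ramps (56 mm across) round it and a soft gasket ring standing 3.6 mm proud of the rim. A lid lowered on the neck, lugs in the gaps, has 2 mm of play and lies on the gasket, its bar's centre about 21 mm above this point.
- spread_tub: Bystander, to be left alone: low tub with a lid, 96x137x53 mm; origin at its underside.
- salt_shaker: Bystander, to be left alone: shaker with a metal top, 44 mm across, 90 mm high; origin at its underside.
- portion_cup_a: Bystander, to be left alone: filled steel portion cup, 61 mm across, 37 mm high; origin at its underside.
- portion_cup_b: Bystander, to be left alone: empty steel portion cup, 61 mm across, 37 mm high; origin at its underside.
- tongs: Bystander, to be left alone: steel tongs lying flat, 336x66x38 mm; origin at its underside.
- lid: The lid; origin at the centre of its lower edge, axes as lid_grip. Inside the skirt, at its lower edge under the two ends of the bar (+x and -x), two lugs 5 mm thick point inwards; half a turn makes no difference. About 0.15 kg. Let go on the thread, it stays where it was turned to.
- canister_gap (a point): Middle of one of the two gaps between the ramps, 25 mm from the neck's axis on its +x side, 8 mm below the rim; the other is opposite (-x). Each is 50 degrees wide. Lower the lid with its bar in line with the gaps (to 15 degrees, either way round) and turn clockwise seen from above.
- canister: Steel canister with an oblong body, 104 (x) by 74 mm (y), screwed down in a low tray: it cannot move. Origin under its middle at worktop height, z up. Its ramps draw the turning lid down 3 mm a radian, with hardly any torque. At 35 to 80 degrees clockwise from the gaps (unknown, it differs each time) the lugs meet the rubber stops of the seat and the torque jumps.
- seat (a joint): How far the rubber seat ring at the foot of the thread has been wound up by the lid's lugs, in rad; 0 until they meet its stops. It takes about 0.3 N m to start and 3 N m a radian more: 0.6 N m winds it some 0.12 rad. Snug is over 0.03 rad (0.4 N m), over 0.25 rad (1 N m) is overtightened. Let go, it springs back to about 0.06 to 0.1 rad.
Mind the look-alikes: they are no part of the job. What is shaped like the lid but yellow is not meant.

How it is judged:
By the outcome, as a careful person would: the job done as asked, in the order asked, and still so for the second after the job is handed in, with the robot touching nothing.
It also fails if it takes over 54 s, if anything falls off the work surface, if the arm or the gripper's body presses on something with over 40 N, if the wrist force passes 120 N, or if a joint passes its speed limit or range.

## Working session

There is one attempt and no reset: what is moved stays moved. The work goes in short steps, Python scripts to look and compute and a shell command to move; the robot and the scene stay as the last step left them, time stands still between calls to the robot, and variables do not carry over. Pictures are saved under pics/ and viewed, at most 10 in all, crops included, and the job is handed in when it is done.

```bash
ls; mkdir -p pics
python3 - <<'E'
from rig import robot
import cv2,numpy as np
for n in ("scene","top"):
    p,d=robot.grab_frame(n); c=robot.get_calibration(n)
    cv2.imwrite(f"pics/{n}0.png",p[:,:,::-1]); np.savez(f"{n}0.npz",p=p,d=d,K=c["intrinsics"],T=c["pose"])
    print(n,np.round(c["pose"],3).tolist(), np.round(c["intrinsics"],1).tolist())
o=robot.get_obs(); print(np.round(o["orientation"],3),o["position"],o["opening"],o["time"])
E
```

```text
pics
scene [[0.665, -0.422, 0.616, -0.054], [-0.747, -0.363, 0.557, -0.666], [-0.012, -0.831, -0.556, 0.648], [0.0, 0.0, 0.0, 1.0]] [[401.8, 0.0, 282.8], [0.0, 401.8, 213.2], [0.0, 0.0, 1.0]]
top [[0.023, -0.987, 0.159, 0.412], [-1.0, -0.022, 0.008, -0.129], [-0.004, -0.159, -0.987, 1.1], [0.0, 0.0, 0.0, 1.0]] [[393.4, 0.0, 282.9], [0.0, 393.4, 210.5], [0.0, 0.0, 1.0]]
[[-0.945  0.326 -0.   ]
 [ 0.326  0.945 -0.001]
 [ 0.    -0.001 -1.   ]] [0.1790387  0.51981401 0.30341089] 0.0852198751602572 0.1
```

View pics/top0.png

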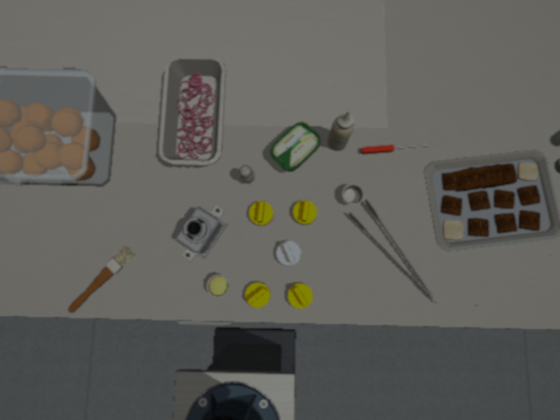

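View pics/scene0.png

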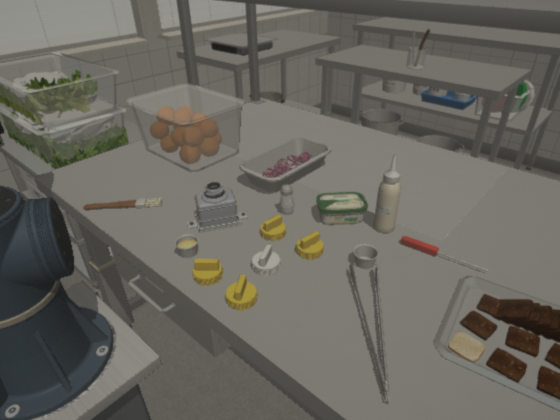

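The top view shows the white lid at about (288,253) with yellow look-alikes around it. The canister's neck is at about (196,229). In the scene view they are at (266,258) and (213,190).

```bash
cat > h.py <<'E'
import numpy as np,cv2
def cloud(p,d,K,T):
    v,u=np.mgrid[:d.shape[0],:d.shape[1]]
    c=np.stack([(u-K[0,2])*d/K[0,0],(v-K[1,2])*d/K[1,1],d],-1)
    w=c@T[:3,:3].T+T[:3,3]; w[d==0]=np.nan
    return w
def rect(P):
    (c,(a,b),t)=cv2.minAreaRect((P[:,:2]*1000).astype(np.float32))
    if a<b: a,b,t=b,a,t+90
    return np.round(c,1),round(a,1),round(b,1),round((t+90)%180-90,1)
def ray(u,v,K,T,z):
    r=T[:3,:3]@np.linalg.solve(K,[u,v,1.]); return T[:3,3]+r*(z-T[2,3])/r[2]
E
python3 - <<'E'
from h import *
for n,lw,cw in (("top",(288,253),(198,229)),("scene",(266,258),(214,200))):
    f=np.load(n+"0.npz"); W=cloud(f["p"],f["d"],f["K"],f["T"]); hsv=cv2.cvtColor(f["p"],cv2.COLOR_RGB2HSV)
    u,v=lw; s=np.s_[v-22:v+22,u-22:u+22]; P=W[s].reshape(-1,3); h=hsv[s].reshape(-1,3)
    ok=(h[:,1]<60)&(P[:,2]>.012)&(P[:,2]<.07); print(n,"lid all",ok.sum(),rect(P[ok]))
    for lo,hi in((.014,.03),(.034,.06)):
        k=ok&(P[:,2]>lo)&(P[:,2]<hi); print(lo,k.sum(),P[k].mean(0).round(4),np.median(P[k,2]),rect(P[k]))
    u,v=cw; s=np.s_[v-32:v+32,u-32:u+32]; P=W[s].reshape(-1,3)
    for lo,hi in((.03,.085),(.07,.092),(.1,.105),(.105,.13)):
        k=(P[:,2]>lo)&(P[:,2]<hi)
        if k.sum()>4: print("can",lo,k.sum(),P[k].mean(0).round(4),rect(P[k]),P[k,2].max())
    p=cv2.cvtColor(f["p"],cv2.COLOR_RGB2BGR)
    if n=="top": a=cv2.resize(p[195:275,180:320],None,fx=5,fy=5,interpolation=cv2.INTER_CUBIC); cv2.imwrite("pics/ctop.png",cv2.convertScaleAbs(a,alpha=1.4))
E
```

```text
top lid all 490 (array([ 468.5, -136.3]), 65.6, 65.5, -88.8)
0.014 377 [ 0.4681 -0.1359  0.0216] 0.021703445393742582 (array([ 468.5, -136.3]), 65.6, 65.5, -88.8)
0.034 111 [ 0.4684 -0.1357  0.0471] 0.04709053031446575 (array([ 468.8, -135.7]), 55.8, 13.8, 25.0)
can 0.03 745 [0.516  0.0956 0.074 ] (array([521.3, 104.7]), 105.5, 76.4, -30.8) 0.08494772136021522
can 0.07 765 [0.5182 0.0998 0.0816] (array([521. , 104.3]), 103.7, 74.9, -30.9) 0.0919923751520677
can 0.1 66 [0.5183 0.1047 0.1028] (array([520., 105.]), 55.5, 48.6, 64.8) 0.10488401991692087
can 0.105 205 [0.5207 0.1021 0.1112] (array([521. , 103.5]), 52.6, 42.7, 68.3) 0.11879738504673465
scene lid all 507 (array([ 464.8, -137.5]), 67.9, 66.1, -47.7)
0.014 346 [ 0.4625 -0.1429  0.0193] 0.01890495495318245 (array([ 465.3, -137.7]), 67.5, 64.6, -51.0)
0.034 119 [ 0.4629 -0.1405  0.0425] 0.043588792075234584 (array([ 464.6, -138.5]), 53.7, 13.8, 25.8)
can 0.03 926 [0.5087 0.085  0.0625] (array([580.2, 153.2]), 260.6, 122.4, 39.0) 0.08486809945822682
can 0.07 477 [0.5086 0.0904 0.0789] (array([518. , 100.6]), 103.6, 71.3, -32.3) 0.09095189296142381
can 0.1 60 [0.5148 0.0926 0.1025] (array([514. , 102.6]), 57.0, 36.6, -72.5) 0.10496677998643167
can 0.105 92 [0.5165 0.1011 0.1095] (array([518.2, 100.9]), 40.8, 38.2, -15.2) 0.11366870805834872
```

View pics/ctop.png

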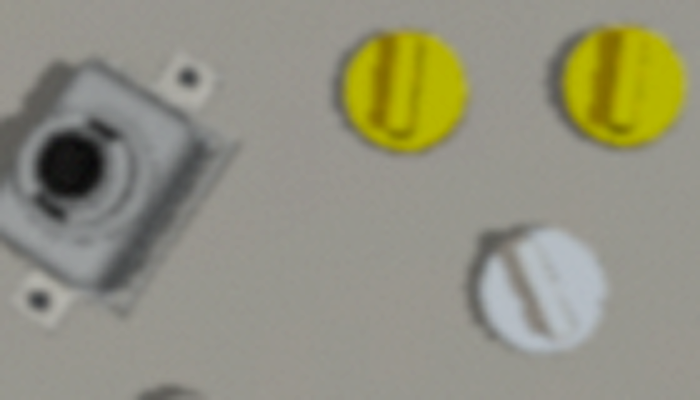

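The white lid is at about (0.467,-0.137) with its bar at 25°. The canister's axis is at (0.520,0.103), gap axis at -31°; its box measures 104x75, so it matches. In the crop the notches at (105,130) and (50,207) confirm the gaps. Next I'll move above the lid, with the tool's y axis at 115°.

```bash
cat > go.py <<'E'
import sys,numpy as np
from rig import robot
# go.py x y z yangle : shift in tool axes + turn
x,y,z,a=map(float,sys.argv[1:5]); o=robot.get_obs(); R=np.array(o["orientation"])
d=R.T@(np.array([x,y,z])-o["position"]); c=np.degrees(np.arctan2(R[1,1],R[0,1]))
t=-((a-c+180)%360-180)
print("shift",d.round(4),"turn rad",round(np.radians(t),4),"yang",round(c,2),"t",round(o["time"],2),"q",np.round(o["q"],1),"f",np.round(o["wrist_force"],1),"m",np.round(o["moment"],2),"pos",np.round(o["position"],4),"op",round(o["opening"],4))
E
python3 -m pendant '[[[-0.486,-0.527,0.06,-0.77],[-0.486,-0.527,0.06,-0.77],[-0.486,-0.527,0.06,-0.77],[-0.486,-0.527,0.06,-0.77],[-0.486,-0.527,0.06,-0.77],[-0.486,-0.527,0.06,-0.77],[-0.486,-0.527,0.06,-0.77],[-0.486,-0.527,0.06,-0.77],[-0.486,-0.527,0.06,-0.77],[-0.486,-0.527,0.06,-0.77],[-0.486,-0.527,0.06,-0.77],[-0.486,-0.527,0.06,-0.77]]]' 0.6 100
python3 go.py 0.467 -0.137 0.244 115
```

```text
time: 1.1
position: [0.3714, 0.081, 0.264]
orientation: [[-0.905, -0.424, 0.0], [-0.424, 0.905, 0.0], [-0.0, -0.0, -1.0]]
wrist_force: [0.8, 1.3, -0.7]
opening: 0.0511
finger_force: 0.0
shift [ 0.0059 -0.238   0.02  ] turn rad 0.002 yang 115.11 t 1.1 q [   5.3    5.3  120.3    0.    54.4 -109.8] f [ 0.8  1.3 -0.7] m [ 0.02 -0.07 -0.02] pos [0.3714 0.081  0.264 ] op 0.0511
```

```bash
python3 -m pendant '[[[0.006,-0.24,0.02,0],[0.006,-0.24,0.02,0],[0.006,-0.24,0.02,0],[0.006,-0.24,0.02,0],[0.006,-0.24,0.02,0],[0.006,-0.24,0.02,0],[0.006,-0.24,0.02,0],[0.006,-0.24,0.02,0],[0.006,-0.24,0.02,0]]]'
cat > look.py <<'E'
import sys; from h import *; from rig import robot
n=sys.argv[1]; c=robot.get_calibration("wrist"); p,d=robot.grab_frame("wrist"); K,T=c["intrinsics"],c["pose"]
cv2.imwrite(f"pics/{n}.png",p[:,:,::-1]); np.savez(n+".npz",p=p,d=d,K=K,T=T)
E
python3 look.py w1
python3 - <<'E'
from h import *
f=np.load("w1.npz"); W=cloud(f["p"],f["d"],f["K"],f["T"]); hsv=cv2.cvtColor(f["p"],cv2.COLOR_RGB2HSV)
k=(hsv[...,1]<60)&(np.hypot(W[...,0]-.467,W[...,1]+.137)<.045)
for lo,hi in((.014,.028),(.042,.056)):
    P=W[k&(W[...,2]>lo)&(W[...,2]<hi)]; print(len(P),P.mean(0).round(4),np.median(P[:,2]),rect(P) if len(P) else 0)
E
python3 go.py 0.467 -0.137 0.1 115
```

```text
time: 1.85
position: [0.4671, -0.1365, 0.2437]
orientation: [[-0.906, -0.424, -0.001], [-0.424, 0.906, 0.001], [0.001, 0.001, -1.0]]
wrist_force: [0.9, 0.5, -0.1]
opening: 0.0512
finger_force: 0.0
3244 [ 0.466  -0.1361  0.0219] 0.022034915857262583 (array([ 467.7, -135.2]), 69.1, 67.4, -64.2)
1056 [ 0.4671 -0.1357  0.0476] 0.04778758478023204 (array([ 468.6, -135.1]), 55.6, 13.5, 25.4)
shift [ 0.0005 -0.0009  0.1439] turn rad 0.0024 yang 115.14 t 1.9 q [ -21.7   18.   107.3    0.    54.8 -136.9] f [0.5 0.6 0.5] m [-0.02 -0.   -0.04] pos [ 0.4671 -0.1361  0.2439] op 0.0509
```

View pics/w1.png

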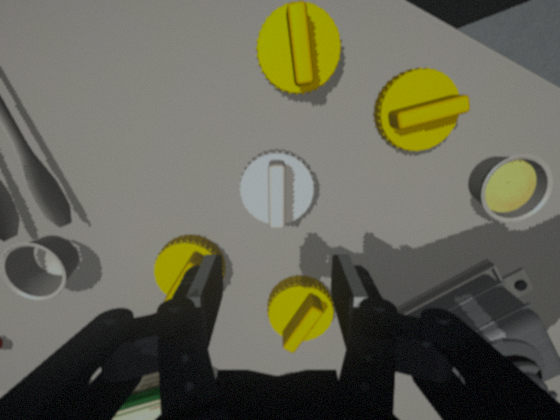

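The wrist view shows the lid at (278,188) with its bar in line with the tool's x axis. The measured centre is (0.468,-0.1355) and the bar top is 0.048, as expected. I'll descend and grip.

```bash
python3 -m pendant '[[[-0.001,0,0.035,0],[-0.001,0,0.07,0],[-0.001,0,0.1,0],[-0.001,0,0.12,0],[-0.001,0,0.132,0],[-0.001,0,0.14,0],[-0.001,0,0.144,0],[-0.001,0,0.144,0],[-0.001,0,0.144,0]]]'
python3 -m pendant '[[[0,0,0,0],[0,0,0,0],[0,0,0,0],[0,0,0,0],[0,0,0,0],[0,0,0,0],[0,0,0,0],[0,0,0,0]]]' 0 100
python3 go.py 0.467 -0.137 0.25 115
```

```text
time: 2.65
position: [0.4688, -0.1362, 0.1007]
orientation: [[-0.905, -0.425, 0.001], [-0.425, 0.905, -0.0], [-0.001, -0.001, -1.0]]
wrist_force: [0.5, 0.0, 0.2]
opening: 0.0513
finger_force: 0.0
time: 3.32
position: [0.4687, -0.1365, 0.1008]
orientation: [[-0.906, -0.424, 0.001], [-0.424, 0.906, -0.0], [-0.001, -0.001, -1.0]]
wrist_force: [-2.3, 1.7, 9.7]
opening: 0.0116
finger_force: 98.0
shift [ 0.0017  0.0002 -0.1492] turn rad 0.0017 yang 115.1 t 3.32 q [ -21.7   32.3  111.5    0.    36.1 -136.8] f [-2.3  1.7  9.7] m [ 0.21  0.35 -0.04] pos [ 0.4687 -0.1365  0.1008] op 0.0116
```

```bash
python3 -m pendant '[[[0,0,-0.02,0],[0,0,-0.06,0],[0,0,-0.1,0],[0,0,-0.14,0],[0,0,-0.165,0],[0,0,-0.17,0],[0,0,-0.17,0]]]'
python3 go.py 0.520 0.103 0.27 59; python3 look.py w2
python3 - <<'E'
from h import *
f=np.load("w2.npz"); W=cloud(f["p"],f["d"],f["K"],f["T"]); 
from rig import robot
o=robot.get_obs(); L=(W-o["position"])@np.array(o["orientation"])
k=(np.hypot(L[...,0],L[...,1])<.045)&(L[...,2]>.03)&(L[...,2]<.11)
h=cv2.cvtColor(f["p"],cv2.COLOR_RGB2HSV)
P=L[k&(h[...,1]<60)&(h[...,2]>90)]; print(len(P)); print(np.histogram(P[:,2],12))
Q=P[(P[:,2]>.07)&(P[:,2]<.086)]; print(rect(Q),Q.mean(0)); A=np.c_[Q[:,:2],np.ones(len(Q))]; print(np.linalg.lstsq(A,Q[:,2],rcond=None)[0])
E
```

```text
time: 3.9
position: [0.4688, -0.1366, 0.2714]
orientation: [[-0.906, -0.424, 0.003], [-0.424, 0.906, -0.001], [-0.002, -0.002, -1.0]]
wrist_force: [0.5, 0.4, -1.5]
opening: 0.0117
finger_force: 98.2
shift [-0.148   0.1952  0.0013] turn rad 0.9792 yang 115.1 t 3.9 q [ -21.7   15.9  105.6    0.    58.3 -136.8] f [ 0.5  0.4 -1.5] m [ 0.01 -0.02  0.01] pos [ 0.4688 -0.1366  0.2714] op 0.0117
11151
(array([  81,    3,   20, 3357,  154,  130,  118, 1916, 4629,  320,  261,
        162]), array([0.03249263, 0.03803763, 0.04358263, 0.04912763, 0.05467263,
       0.06021763, 0.06576263, 0.07130763, 0.07685264, 0.08239764,
       0.08794264, 0.09348764, 0.09903264]))
(array([6.9, 0.3]), 69.5, 53.4, -90.0) [0.01268431 0.00016378 0.07755068]
[0.03471524 0.00126003 0.07711013]
```

View pics/w2.png

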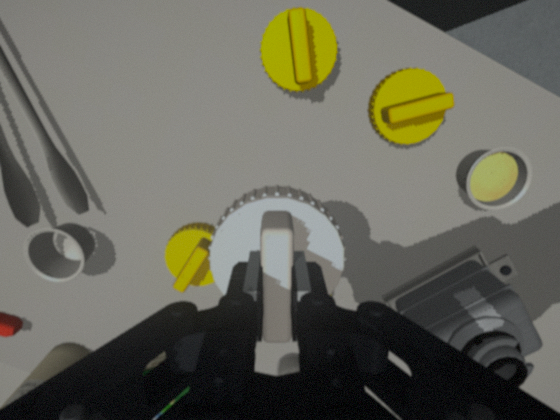

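The lid is held straight and level, its centre within 0.5 mm of the tool axis, and its plate is 77 mm ahead of the TCP. I'll look at the canister from an offset pose that already has the final yaw.

```bash
python3 go.py 0.606 0.052 0.271 59; python3 -m pendant '[[[-0.204,0.112,0,0.979],[-0.204,0.112,0,0.979],[-0.204,0.112,0,0.979],[-0.204,0.112,0,0.979],[-0.204,0.112,0,0.979],[-0.204,0.112,0,0.979],[-0.204,0.112,0,0.979],[-0.204,0.112,0,0.979],[-0.204,0.112,0,0.979],[-0.204,0.112,0,0.979],[-0.204,0.112,0,0.979]]]'
python3 go.py 0.606 0.052 0.271 59; python3 look.py w3
python3 - <<'E'
from h import *
f=np.load("w3.npz"); W=cloud(f["p"],f["d"],f["K"],f["T"])
k=(np.hypot(W[...,0]-.52,W[...,1]-.103)<.075)
print(np.histogram(W[k][:,2],np.arange(0,.14,.01)))
for lo,hi in((.078,.09),(.1,.107),(.109,.12)):
    P=W[k&(W[...,2]>lo)&(W[...,2]<hi)]; print(len(P),P.mean(0).round(4),rect(P),cv2.minEnclosingCircle((P[:,:2]*1000).astype(np.float32)))
E
```

```text
shift [-0.2047  0.1121 -0.0013] turn rad 0.9792 yang 115.1 t 3.95 q [ -21.7   16.   105.7   -0.    58.2 -136.8] f [ 0.2  0.9 -3. ] m [-0.02 -0.08  0.03] pos [ 0.4682 -0.1363  0.2696] op 0.012
time: 4.87
position: [0.6053, 0.0512, 0.2687]
orientation: [[-0.859, 0.512, -0.002], [0.512, 0.859, -0.0], [0.002, -0.001, -1.0]]
wrist_force: [-0.8, 0.0, -1.3]
opening: 0.0119
finger_force: 98.3
shift [-0.0002  0.001  -0.0023] turn rad 0.0035 yang 59.2 t 4.87 q [  0.4  28.1  87.7  -0.   64.3 -58.8] f [-0.8  0.  -1.3] m [ 0.03  0.01 -0.01] pos [0.6053 0.0512 0.2687] op 0.0119
(array([3867,   43,    0,    0,    0,    0,   80, 1782, 5867, 1690, 2205,
       2189,    0,    0]), array([0.  , 0.01, 0.02, 0.03, 0.04, 0.05, 0.06, 0.07, 0.08, 0.09, 0.1 ,
       0.11, 0.12, 0.13, 0.14]))
7098 [0.5243 0.1031 0.0824] (array([524.4, 103.5]), 92.9, 70.9, -30.7) ((523.2791748046875, 104.27485656738281), 56.893104553222656)
1525 [0.5211 0.1058 0.1041] (array([521.3, 105.5]), 56.9, 49.9, 57.4) ((521.466064453125, 105.40155029296875), 28.626724243164062)
2348 [0.5212 0.1054 0.1138] (array([521.8, 105.1]), 42.7, 41.7, -20.6) ((522.0419921875, 103.88345336914062), 26.086196899414062)
```

View pics/w3.png

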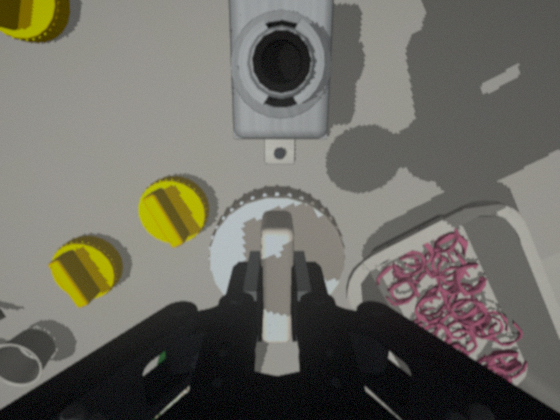

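Clean view: the neck centre is at (282,62) with gaps above and below it, in line with the held bar. The neck is at (0.521,0.105) and the long axis at -30.7°. I'll move over it, check, then lower.

```bash
python3 go.py 0.521 0.105 0.235 59.3; python3 -m pendant '[[[0.033,0.001,0,0],[0.066,0.001,0,0],[0.09,0.002,0.005,0],[0.1,0.002,0.02,0],[0.1,0.002,0.03,0],[0.1,0.002,0.033,0],[0.1,0.002,0.033,0],[0.1,0.002,0.033,0]]]'
python3 go.py 0.521 0.105 0.199 59.3
```

```text
shift [0.1    0.003  0.0343] turn rad -0.0022 yang 59.17 t 4.92 q [  0.4  28.1  87.7   0.   64.3 -58.7] f [ 0.4 -0.2 -0.9] m [0.04 0.   0.01] pos [0.6054 0.0512 0.2692] op 0.0114
time: 5.58
position: [0.5219, 0.1042, 0.2371]
orientation: [[-0.857, 0.515, 0.0], [0.515, 0.857, -0.0], [-0.0, 0.0, -1.0]]
wrist_force: [-0.3, -0.1, -1.9]
opening: 0.0115
finger_force: 98.3
shift [0.0012 0.0003 0.0381] turn rad -0.0052 yang 59.0 t 5.58 q [  6.3  22.9 101.   -0.   56.  -52.7] f [-0.3 -0.1 -1.9] m [0.05 0.01 0.01] pos [0.5219 0.1042 0.2371] op 0.0115
```

```bash
python3 -m pendant '[[[0.001,0,0.006,0],[0.001,0,0.012,0],[0.001,0,0.017,0],[0.001,0,0.021,0],[0.001,0,0.024,0],[0.001,0,0.027,0],[0.001,0,0.030,0],[0.001,0,0.030,0]]]'
python3 go.py 0.521 0.105 0.197 59.3
```

```text
time: 6.25
position: [0.5199, 0.1053, 0.2064]
orientation: [[-0.857, 0.515, -0.001], [0.515, 0.857, -0.0], [0.001, -0.0, -1.0]]
wrist_force: [-0.2, 0.6, -2.2]
opening: 0.0121
finger_force: 98.3
shift [-0.001   0.0003  0.0094] turn rad -0.0049 yang 59.02 t 6.25 q [  6.4  25.2 102.6   0.   52.2 -52.6] f [-0.2  0.6 -2.2] m [ 0.   -0.02 -0.06] pos [0.5199 0.1053 0.2064] op 0.0121
```

```bash
python3 -m pendant '[[[0,0,0.002,0],[0,0,0.004,0],[0,0,0.006,0],[0,0,0.008,0],[0,0,0.0085,0],[0,0,0.0085,0]]]'
python3 go.py 0.521 0.105 0.197 59.3
```

```text
time: 6.75
position: [0.5198, 0.1054, 0.1984]
orientation: [[-0.857, 0.515, -0.001], [0.515, 0.857, 0.0], [0.001, -0.001, -1.0]]
wrist_force: [-3.6, 3.3, 1.8]
opening: 0.0115
finger_force: 100.6
shift [-0.0013  0.0003  0.0013] turn rad -0.0051 yang 59.01 t 6.75 q [  6.4  25.9 102.9   0.   51.2 -52.6] f [-3.6  3.3  1.8] m [0.61 0.52 0.19] pos [0.5198 0.1054 0.1984] op 0.0115
```

```bash
python3 -m pendant '[[[0.0005,0,0,0],[0.001,0,0,0],[0.001,0,0.0005,0],[0.001,0,0.001,0],[0.001,0,0.0015,0],[0.001,0,0.0015,0]]]'
python3 go.py 0.521 0.105 0.197 59.3
```

```text
time: 7.25
position: [0.5191, 0.1058, 0.1971]
orientation: [[-0.857, 0.515, -0.0], [0.515, 0.857, 0.0], [0.0, -0.0, -1.0]]
wrist_force: [-2.7, 0.7, 4.5]
opening: 0.0112
finger_force: 103.9
shift [-0.002   0.0002  0.0001] turn rad -0.0048 yang 59.03 t 7.25 q [  6.5  26.  103.1   0.   51.  -52.5] f [-2.7  0.7  4.5] m [-0.28  1.02  0.2 ] pos [0.5191 0.1058 0.1971] op 0.0112
```

```bash
python3 -m pendant '[[[0,0,0.0004,0.06],[0,0,0.0007,0.12],[0,0,0.0009,0.18],[0,0,0.001,0.25],[0,0,0.001,0.25]]]'
python3 go.py 0.520 0.105 0.197 59.3
```

```text
time: 7.67
position: [0.5193, 0.106, 0.1962]
orientation: [[-0.701, 0.713, 0.0], [0.713, 0.701, 0.0], [0.0, 0.0, -1.0]]
wrist_force: [-4.8, 3.4, 1.8]
opening: 0.0115
finger_force: 107.0
shift [-0.0012 -0.0002 -0.0008] turn rad -0.2583 yang 44.5 t 7.67 q [  6.5  26.1 103.1   0.   50.8 -38. ] f [-4.8  3.4  1.8] m [0.49 0.76 0.33] pos [0.5193 0.106  0.1962] op 0.0115
```

```bash
python3 -m pendant '[[[0.0005,0,0.0002,0.06],[0.0007,0,0.0004,0.12],[0.0007,0,0.0006,0.18],[0.0007,0,0.0007,0.25],[0.0007,0,0.0007,0.25]]]'
python3 go.py 0.520 0.105 0.197 59.3
```

```text
time: 8.08
position: [0.5179, 0.1062, 0.196]
orientation: [[-0.506, 0.863, -0.003], [0.863, 0.506, -0.001], [0.0, -0.003, -1.0]]
wrist_force: [-13.2, -0.2, 16.2]
opening: 0.0116
finger_force: 123.4
shift [-0.0021  0.0012 -0.001 ] turn rad -0.505 yang 30.37 t 8.08 q [ 6.600e+00  2.600e+01  1.032e+02 -1.000e-01  5.090e+01 -2.380e+01] f [-13.2  -0.2  16.2] m [-0.23  2.34  0.69] pos [0.5179 0.1062 0.196 ] op 0.0116
```

The side force is rising before the expected angle. I'll check how the lid sits: its tilt and its place in the grip.

```bash
cat > tilt.py <<'E'
import sys; from h import *; from rig import robot
n=sys.argv[1]; f=np.load(n+".npz"); W=cloud(f["p"],f["d"],f["K"],f["T"]); T=f["T"]
h=cv2.cvtColor(f["p"],cv2.COLOR_RGB2HSV)
C=(W-T[:3,3])@T[:3,:3]   # camera frame: fixed to the tool
def fit(m):
    P=C[m]; 
    for _ in range(4):
        A=np.c_[P[:,:2],np.ones(len(P))]; s=np.linalg.lstsq(A,P[:,2],rcond=None)[0]; r=abs(A@s-P[:,2]); P=P[r<max(.0015,2*np.median(r))]
    return len(P),s.round(4)
m=np.zeros(h.shape[:2],bool); m[215:265,220:250]=1; m[215:265,300:330]=1; m[195:208,250:305]=1
print(n,"plate",fit(m&(h[...,1]<70)))
b=np.zeros_like(m); b[225:330,268:288]=1; print("bar",fit(b))
E
python3 look.py w4; python3 tilt.py w2; python3 tilt.py w3; python3 tilt.py w4
python3 - <<'E'
from rig import robot; import cv2,numpy as np
p,d=robot.grab_frame("scene"); w=cv2.imread("pics/w4.png")
a=cv2.resize(p[150:250,160:280,::-1],(480,400),interpolation=cv2.INTER_CUBIC); b=cv2.resize(w,(320,240)); c=np.zeros((400,800,3),np.uint8); c[:,:480]=a; c[:240,480:]=b
cv2.imwrite("pics/s4.png",cv2.convertScaleAbs(c,alpha=1.3))
E
```

```text
** On entry to DLASCL parameter number  4 had an illegal value
 ** On entry to DLASCL parameter number  4 had an illegal value
 ** On entry to DLASCL parameter number  4 had an illegal value
 ** On entry to DLASCL parameter number  4 had an illegal value
 ** On entry to DLASCL parameter number  4 had an illegal value
 ** On entry to DLASCL parameter number  4 had an illegal valueTraceback (most recent call last):
  File "tilt.py", line 11, in <module>
    print(n,"plate",fit(m&(h[...,1]<70)))
                    ~~~^^^^^^^^^^^^^^^^^
  File "tilt.py", line 8, in fit
    A=np.c_[P[:,:2],np.ones(len(P))]; s=np.linalg.lstsq(A,P[:,2],rcond=None)[0]; r=abs(A@s-P[:,2]); P=P[r<max(.0015,2*np.median(r))]
                                        ~~~~~~~~~~~~~~~^^^^^^^^^^^^^^^^^^^^^
    x, resids, rank, s = _umath_linalg.lstsq(a, b, rcond,
                         ~~~~~~~~~~~~~~~~~~~^^^^^^^^^^^^^
                                             signature=signature)
                                             ^^^^^^^^^^^^^^^^^^^^
    raise LinAlgError("SVD did not converge in Linear Least Squares")

[... 312 characters left out ...]
stsq(A,P[:,2],rcond=None)[0]; r=abs(A@s-P[:,2]); P=P[r<max(.0015,2*np.median(r))]
                                        ~~~~~~~~~~~~~~~^^^^^^^^^^^^^^^^^^^^^
numpy.linalg.LinAlgError: SVD did not converge in Linear Least Squares
Traceback (most recent call last):
  File "tilt.py", line 11, in <module>
    print(n,"plate",fit(m&(h[...,1]<70)))
                    ~~~^^^^^^^^^^^^^^^^^
  File "tilt.py", line 8, in fit
    A=np.c_[P[:,:2],np.ones(len(P))]; s=np.linalg.lstsq(A,P[:,2],rcond=None)[0]; r=abs(A@s-P[:,2]); P=P[r<max(.0015,2*np.median(r))]
                                        ~~~~~~~~~~~~~~~^^^^^^^^^^^^^^^^^^^^^
numpy.linalg.LinAlgError: SVD did not converge in Linear Least Squares
```

View pics/s4.png

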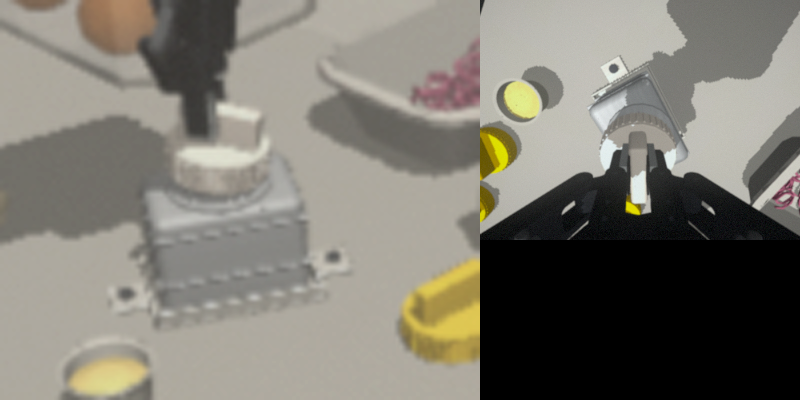

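The scene crop at (225,150) shows the lid on the neck, looking level and seated. I'll fix the NaN handling for the tilt numbers.

```bash
sed -i 's/P=C\[m\]; /P=C[m]; P=P[np.isfinite(P).all(1)]/' tilt.py; for i in w2 w3 w4; do python3 tilt.py $i; done; python3 go.py 0.521 0.105 0.197 30
```

```text
w2 plate (2913, array([-0.0048,  0.3014,  0.1565]))
bar (1931, array([0.0141, 0.3135, 0.1292]))
w3 plate (2929, array([-0.0026,  0.3025,  0.1565]))
bar (1931, array([0.0127, 0.3134, 0.1292]))
w4 plate (2421, array([-0.0035, -0.0785,  0.1607]))
bar (1351, array([0.017 , 0.3891, 0.1243]))
shift [-0.0026  0.0021 -0.001 ] turn rad 0.0099 yang 30.57 t 8.18 q [ 6.600e+00  2.600e+01  1.032e+02 -1.000e-01  5.090e+01 -2.400e+01] f [-13.4   0.3  16.2] m [-0.29  2.31  0.52] pos [0.5179 0.1062 0.196 ] op 0.0113
```

The bar has pitched about 4° in the pads, with the tool +x side up. One lug has probably ridden onto a ramp. I'll unwind to the gaps, let the lid settle on the gasket and regrasp it.

```bash
python3 -m pendant '[[[0,0,-0.0005,-0.06],[0,0,-0.001,-0.12],[0,0,-0.001,-0.2],[0,0,-0.001,-0.3],[0,0,-0.001,-0.4],[0,0,-0.001,-0.5],[0,0,-0.001,-0.5]]]'
python3 go.py 0.521 0.105 0.197 59.3; python3 look.py w5; python3 tilt.py w5
```

```text
time: 8.77
position: [0.5187, 0.1064, 0.1966]
orientation: [[-0.862, 0.507, 0.0], [0.507, 0.862, -0.0], [-0.0, -0.0, -1.0]]
wrist_force: [-5.5, -1.3, 4.8]
opening: 0.0111
finger_force: 120.1
shift [-0.0026 -0.     -0.0004] turn rad 0.0039 yang 59.53 t 8.77 q [  6.6  26.  103.1  -0.   50.9 -53. ] f [-5.5 -1.3  4.8] m [-0.25  1.25  0.4 ] pos [0.5187 0.1064 0.1966] op 0.0111
w5 plate (2405, array([-0.0262, -0.186 ,  0.1634]))
bar (1448, array([0.026 , 0.3134, 0.128 ]))
```

```bash
python3 -m pendant '[[[0,0,0,0],[0,0,0,0],[0,0,0,0],[0,0,-0.002,0],[0,0,-0.01,0],[0,0,-0.03,0],[0,0,-0.05,0],[-0.02,0,-0.06,0],[-0.04,0,-0.06,0],[-0.04,0,-0.06,0],[-0.04,0,-0.06,0]]]' 0.6
python3 look.py w6; python3 go.py 0.521 0.105 0.197 59.3
python3 - <<'E'
from h import *
f=np.load("w6.npz"); W=cloud(f["p"],f["d"],f["K"],f["T"]); h=cv2.cvtColor(f["p"],cv2.COLOR_RGB2HSV)
k=(np.hypot(W[...,0]-.52,W[...,1]-.105)<.05)
print(np.histogram(W[k][:,2],np.arange(.07,.17,.005)))
for lo,hi in((.115,.128),(.135,.155)):
    P=W[k&(W[...,2]>lo)&(W[...,2]<hi)]; print(len(P),P.mean(0).round(4),rect(P))
    A=np.c_[P[:,:2]-[.52,.105],np.ones(len(P))]; print("plane",np.linalg.lstsq(A,P[:,2],rcond=None)[0].round(4))
E
```

```text
time: 9.73
position: [0.5533, 0.0854, 0.2566]
orientation: [[-0.857, 0.515, 0.0], [0.515, 0.857, 0.0], [-0.0, 0.0, -1.0]]
wrist_force: [0.0, -0.5, -0.2]
opening: 0.0515
finger_force: 0.0
shift [0.0371 0.0002 0.0593] turn rad -0.0053 yang 59.0 t 9.78 q [  4.   24.1  96.    0.   59.9 -55. ] f [ 0.3 -0.6 -0.8] m [-0.03  0.02  0.03] pos [0.5527 0.0857 0.2563] op 0.0515
(array([  53,  697, 2243,  298,    0,    0,   16,  129,  182, 2968, 3424,
        103,   50,   55,  936, 1331,    9,    0,    0]), array([0.07 , 0.075, 0.08 , 0.085, 0.09 , 0.095, 0.1  , 0.105, 0.11 ,
       0.115, 0.12 , 0.125, 0.13 , 0.135, 0.14 , 0.145, 0.15 , 0.155,
       0.16 , 0.165]))
6475 [0.5213 0.1058 0.1203] (array([523.9, 104.5]), 68.5, 68.0, -14.4)
plane [-0.107   0.0626  0.1204]
2331 [0.5249 0.1037 0.1454] (array([527.2, 102.4]), 56.5, 14.0, -30.5)
plane [-0.0825  0.0533  0.1459]
```

View pics/w6.png

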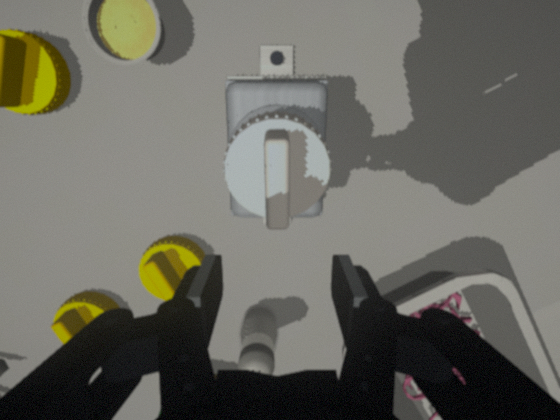

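The picture shows the lid on the neck with its bar at (277,180) in line with the gaps. It is tipped about 7°, high on the tool +x side, with its plate centre at the gasket height. I'll press the high bar end down with shut fingertips to level it.

```bash
python3 go.py 0.5094 0.1128 0.2365 59.0; python3 -m pendant '[[[0.03,0,0,0],[0.051,0,0,0],[0.051,0,0.005,0],[0.051,0,0.015,0],[0.051,0,0.02,0],[0.051,0,0.02,0],[0.051,0,0.02,0]]]' 0 40
python3 -m pendant '[[[0,0,0.004,0],[0,0,0.008,0],[0,0,0.012,0],[0,0,0.014,0],[0,0,0.016,0],[0,0,0.016,0]]]'
python3 go.py 0.5094 0.1128 0.218 59
```

```text
shift [0.0511 0.0009 0.0198] turn rad -0.0001 yang 59.0 t 9.78 q [  4.   24.1  96.    0.   59.9 -55. ] f [ 0.3 -0.6 -0.8] m [-0.03  0.02  0.03] pos [0.5527 0.0857 0.2563] op 0.0515
time: 10.37
position: [0.5096, 0.1117, 0.2358]
orientation: [[-0.857, 0.515, -0.001], [0.515, 0.857, -0.0], [0.001, -0.001, -1.0]]
wrist_force: [-0.3, 0.3, 0.1]
opening: -0.0
finger_force: 0.0
time: 10.87
position: [0.5092, 0.1119, 0.22]
orientation: [[-0.857, 0.515, -0.001], [0.515, 0.857, -0.0], [0.0, -0.0, -1.0]]
wrist_force: [-0.3, 0.9, 0.1]
opening: 0.0003
finger_force: 0.0
shift [0.0003 0.0008 0.002 ] turn rad 0.0003 yang 59.02 t 10.87 q [  7.3  23.3 103.4   0.   53.4 -51.7] f [-0.3  0.9  0.1] m [0.   0.04 0.02] pos [0.5092 0.1119 0.22  ] op 0.0003
```

```bash
python3 -m pendant '[[[0,0,0.001,0],[0,0,0.002,0],[0,0,0.003,0],[0,0,0.003,0]]]' | grep -E "pos|wrist"
python3 -m pendant '[[[0,0,0.001,0],[0,0,0.002,0],[0,0,0.002,0]]]'| grep -E "pos|wrist"
```

```text
position: [0.5093, 0.112, 0.2173]
wrist_force: [-0.5, 0.1, -0.1]
position: [0.5093, 0.112, 0.2152]
wrist_force: [-0.7, 1.3, 1.3]
```

```bash
python3 -m pendant '[[[0,0,0.001,0],[0,0,0.002,0],[0,0,0.002,0]]]' | grep -E "pos|wrist"
python3 -m pendant '[[[0,0,0.001,0],[0,0,0.002,0],[0,0,0.002,0]]]'| grep -E "pos|wrist"; python3 look.py w7; python3 tilt.py w7
```

```text
position: [0.5094, 0.112, 0.2146]
wrist_force: [-8.2, -0.2, 19.1]
position: [0.5094, 0.1121, 0.2144]
wrist_force: [-17.1, -0.0, 41.7]
w7 plate (1976, array([-0.0446, -0.6985,  0.204 ]))
bar (1079, array([-0.004 , -2.8304,  0.2132]))
```

View pics/w7.png

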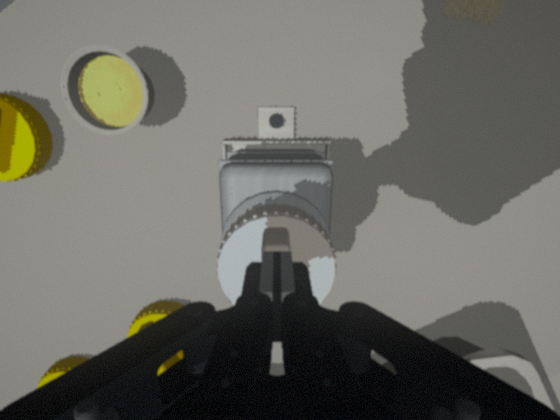

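The view shows the fingertips on the bar at (277,255). The bar now carries 40 N without yielding, so I'll back off and measure the tilt again, by numbers.

```bash
python3 -m pendant '[[[0,0,-0.005,0],[0,0,-0.02,0],[-0.02,0,-0.04,0],[-0.05,0,-0.045,0],[-0.05,0,-0.045,0],[-0.05,0,-0.045,0]]]' 0.6 100 | grep -E "pos|wrist"
cat > lid.py <<'E'
import sys; from h import *
f=np.load(sys.argv[1]+".npz"); W=cloud(f["p"],f["d"],f["K"],f["T"]); h=cv2.cvtColor(f["p"],cv2.COLOR_RGB2HSV)
k=(np.hypot(W[...,0]-.521,W[...,1]-.105)<.05)
X=np.array([-.857,.515]);Y=np.array([.515,.857])
for lo,hi in((.108,.131),(.135,.155)):
    P=W[k&(W[...,2]>lo)&(W[...,2]<hi)]; r=rect(P)
    for _ in range(4):
        A=np.c_[(P[:,:2]-[.521,.105])@np.c_[X,Y],np.ones(len(P))]; s=np.linalg.lstsq(A,P[:,2],rcond=None)[0]; e=abs(A@s-P[:,2]); P=P[e<.0015]
    print(len(P),P.mean(0).round(4),r,"slope tool x,y, z0",s.round(4), rect(P))
E
python3 look.py w8; python3 lid.py w6; python3 lid.py w8; python3 go.py 0.521 0.105 0.199 59
```

```text
position: [0.5529, 0.0855, 0.2563]
wrist_force: [-0.6, -0.5, 0.1]
4984 [0.5251 0.1035 0.1198] (array([523.3, 104.7]), 69.6, 68.4, 58.3) slope tool x,y, z0 [ 0.1325 -0.0019  0.1204] (array([524.3, 103.7]), 67.2, 64.6, 61.8)
1650 [0.5285 0.1015 0.1452] (array([527.2, 102.4]), 56.5, 14.0, -30.5) slope tool x,y, z0 [0.127  0.0086 0.1463] (array([527.9, 102. ]), 54.3, 13.8, -30.1)
6169 [0.5213 0.1058 0.1183] (array([522.3, 105.1]), 69.2, 67.3, 60.9) slope tool x,y, z0 [ 0.0026 -0.0016  0.1183] (array([522.8, 104.6]), 67.2, 65.9, 60.9)
2071 [0.5222 0.1052 0.1441] (array([523.2, 104.7]), 55.5, 14.0, -30.3) slope tool x,y, z0 [0.0025 0.0095 0.1441] (array([523.2, 104.7]), 55.0, 13.5, -29.7)
shift [0.0364 0.0003 0.0568] turn rad -0.0003 yang 58.98 t 12.55 q [  4.1  24.1  96.1  -0.   59.8 -54.9] f [-0.8  0.2 -0.3] m [0.   0.02 0.01] pos [0.552  0.086  0.2558] op 0.0511
```

It is level now (slope <0.01) and centred at (0.5225,0.105), seated a little lower. I'll regrasp the bar at its centre, keeping the tips clear of the plate.

```bash
python3 -m pendant '[[[0.02,0,0,0],[0.0355,0.0005,0.005,0],[0.0355,0.0005,0.03,0],[0.0355,0.0005,0.045,0],[0.0355,0.0005,0.052,0],[0.0355,0.0005,0.056,0],[0.0355,0.0005,0.057,0],[0.0355,0.0005,0.057,0]]]' 
python3 -m pendant '[[[0,0,0,0],[0,0,0,0],[0,0,0,0],[0,0,0,0],[0,0,0,0],[0,0,0,0],[0,0,0,0],[0,0,0,0]]]' 0 100
python3 go.py 0.5225 0.105 0.199 59
```

```text
time: 13.22
position: [0.5221, 0.105, 0.1996]
orientation: [[-0.857, 0.515, 0.0], [0.515, 0.857, 0.0], [-0.0, 0.0, -1.0]]
wrist_force: [0.9, 0.6, 0.4]
opening: 0.0509
finger_force: 0.0
time: 13.88
position: [0.5218, 0.105, 0.1994]
orientation: [[-0.857, 0.515, -0.001], [0.515, 0.857, 0.0], [0.001, -0.0, -1.0]]
wrist_force: [-5.2, 2.3, 2.8]
opening: 0.0111
finger_force: 106.5
shift [-0.0006  0.0004  0.0004] turn rad 0.0003 yang 59.02 t 13.88 q [  6.4  26.  102.6   0.   51.4 -52.7] f [-5.2  2.3  2.8] m [0.17 0.98 0.15] pos [0.5218 0.105  0.1994] op 0.0111
```

```bash
python3 -m pendant '[[[0,0,0.0002,0.06],[0,0,0.0004,0.12],[0,0,0.0006,0.18],[0,0,0.0007,0.25],[0,0,0.0007,0.25]]]'
python3 go.py 0.5225 0.105 0.199 59
python3 -m pendant '[[[0,0,0.0002,0.06],[0,0,0.0004,0.12],[0,0,0.0006,0.18],[0,0,0.0007,0.25],[0,0,0.0007,0.25]]]'
python3 go.py 0.5225 0.105 0.199 59
```

```text
time: 14.3
position: [0.5219, 0.105, 0.1987]
orientation: [[-0.701, 0.713, -0.0], [0.713, 0.701, 0.0], [0.0, -0.0, -1.0]]
wrist_force: [-5.6, 2.5, 3.7]
opening: 0.0111
finger_force: 106.0
shift [-0.0005  0.0004 -0.0003] turn rad -0.2528 yang 44.51 t 14.3 q [  6.4  26.1 102.6   0.   51.3 -38.2] f [-5.6  2.5  3.7] m [0.31 0.81 0.28] pos [0.5219 0.105  0.1987] op 0.0111
time: 14.72
position: [0.5223, 0.1053, 0.1981]
orientation: [[-0.505, 0.863, 0.001], [0.863, 0.505, 0.001], [0.0, 0.001, -1.0]]
wrist_force: [-1.1, 3.9, 2.6]
opening: 0.0115
finger_force: 106.2
shift [-0.0003  0.     -0.0009] turn rad -0.5009 yang 30.3 t 14.72 q [  6.4  26.1 102.6   0.   51.2 -24. ] f [-1.1  3.9  2.6] m [ 0.83  0.27 -0.28] pos [0.5223 0.1053 0.1981] op 0.0115
```

```bash
for i in 1; do python3 -m pendant '[[[0,0,0.0002,0.05],[0,0,0.0003,0.1],[0,0,0.0003,0.1]]]'>/dev/null; python3 go.py 0.5225 0.105 0.199 59; done
python3 -m pendant '[[[0,0,0.0002,0.05],[0,0,0.0003,0.1],[0,0,0.0003,0.1]]]'>/dev/null; python3 go.py 0.5225 0.105 0.199 59
```

```text
shift [ 0.0007  0.0004 -0.0012] turn rad -0.5979 yang 24.74 t 14.97 q [ 6.300e+00  2.620e+01  1.026e+02 -1.000e-01  5.120e+01 -1.840e+01] f [-1.4 -5.6  2.3] m [-1.03 -0.04 -0.02] pos [0.5224 0.1042 0.1978] op 0.0116
shift [ 0.0003  0.0002 -0.0015] turn rad -0.6979 yang 19.01 t 15.22 q [ 6.300e+00  2.620e+01  1.026e+02 -1.000e-01  5.110e+01 -1.260e+01] f [-1.7 -4.1  3.7] m [-0.95  0.44  0.05] pos [0.5224 0.1046 0.1975] op 0.0112
```

Torque is still near zero at 40°, so I'll continue in 0.1 rad steps.

```bash
python3 -m pendant '[[[0,0,0.0002,0.05],[0,0,0.0003,0.1],[0,0,0.0003,0.1]]]'>/dev/null; python3 go.py 0.5225 0.105 0.199 59
```

```text
shift [-0.0002  0.0001 -0.0018] turn rad -0.7981 yang 13.27 t 15.47 q [  6.4  26.2 102.6   0.   51.1  -6.9] f [-0.5  4.7  3.5] m [ 0.97  0.12 -0.07] pos [0.5224 0.1051 0.1972] op 0.0112
```

```bash
python3 -m pendant '[[[0,0,0.0002,0.05],[0,0,0.0003,0.1],[0,0,0.0003,0.1]]]'>/dev/null; python3 go.py 0.5225 0.105 0.199 59
```

```text
shift [ 0.0003  0.0005 -0.0022] turn rad -0.8974 yang 7.58 t 15.72 q [  6.3  26.2 102.7  -0.   51.1  -1.2] f [ 0.4 -1.3  7.1] m [-0.63  0.06  0.01] pos [0.522  0.1047 0.1968] op 0.0116
```

```bash
python3 -m pendant '[[[0,0,0.0001,0.05],[0,0,0.0002,0.1],[0,0,0.0002,0.1]]]'>/dev/null; python3 go.py 0.5225 0.105 0.199 59
```

```text
shift [-0.0001  0.0005 -0.0025] turn rad -0.9976 yang 1.84 t 15.97 q [  6.4  26.3 102.7   0.   51.    4.5] f [-0.9 -4.8 13.1] m [-0.88 -0.03  0.35] pos [0.522  0.1051 0.1965] op 0.0115
```

```bash
python3 -m pendant '[[[0,0,0,0.03],[0,0,0,0.05],[0,0,0,0.05]]]'>/dev/null; python3 go.py 0.5225 0.105 0.199 59
```

```text
shift [ 0.001   0.0006 -0.0026] turn rad -1.0451 yang -0.88 t 16.22 q [ 6.300e+00  2.630e+01  1.027e+02 -1.000e-01  5.110e+01  7.300e+00] f [-1.3 -5.8  2.9] m [-1.17  0.4   0.31] pos [0.5219 0.104  0.1964] op 0.0114
```

```bash
python3 -m pendant '[[[0,0,0.0001,0.03],[0,0,0.0001,0.05],[0,0,0.0001,0.05]]]'>/dev/null; python3 go.py 0.5225 0.105 0.199 59
```

```text
shift [ 0.001   0.0005 -0.0028] turn rad -1.0953 yang -3.75 t 16.47 q [ 6.300e+00  2.630e+01  1.027e+02 -1.000e-01  5.110e+01  1.010e+01] f [-2.6 -8.8  1.6] m [-1.56  0.22  0.01] pos [0.5219 0.104  0.1962] op 0.0113
```

```bash
python3 -m pendant '[[[-0.0003,0,0.0002,0.05],[-0.0005,0,0.0003,0.1],[-0.0005,0,0.0003,0.1]]]'>/dev/null; python3 go.py 0.5225 0.105 0.199 59
```

```text
shift [ 0.0006  0.0004 -0.0028] turn rad -1.1978 yang -9.63 t 16.72 q [  6.3  26.3 102.7   0.   51.   15.9] f [-2.9 10.4  4. ] m [1.43 0.46 0.39] pos [0.522  0.1045 0.1962] op 0.0118
```

```bash
python3 -m pendant '[[[0.0002,0,0.0001,0.03],[0.0002,0,0.0002,0.06],[0.0002,0,0.0002,0.06]]]'>/dev/null; python3 go.py 0.5225 0.105 0.199 59; python3 look.py w9; python3 go.py 0.5225 0.105 0.199 59
```

```text
shift [ 0.0005  0.0009 -0.0033] turn rad -1.2556 yang -12.94 t 16.97 q [  6.3  26.3 102.8   0.   51.   19.3] f [-4.7  1.9  4.3] m [0.3  0.97 0.01] pos [0.5215 0.1048 0.1957] op 0.011
shift [ 0.0005  0.0009 -0.0033] turn rad -1.2544 yang -12.87 t 17.02 q [  6.3  26.3 102.8   0.   51.   19.2] f [-3.5  2.6  4.3] m [ 0.66  0.84 -0.01] pos [0.5215 0.1047 0.1957] op 0.0114
```

Torque is zero again at 72°, so those were only side-friction blips. I'll continue.

```bash
python3 -m pendant '[[[0,0,0.0001,0.03],[0,0,0.0002,0.06],[0,0,0.0002,0.06]]]'>/dev/null; python3 go.py 0.5225 0.105 0.199 59
```

```text
shift [ 0.0005  0.0008 -0.0033] turn rad -1.3154 yang -16.36 t 17.27 q [  6.3  26.3 102.8   0.   51.   22.7] f [-5.6  4.4  7.3] m [0.55 1.04 0.32] pos [0.5216 0.1048 0.1957] op 0.0115
```

```bash
python3 -m pendant '[[[0,0,0.0001,0.03],[0,0,0.0002,0.06],[0,0,0.0002,0.06]]]'>/dev/null; python3 go.py 0.5225 0.105 0.199 59
```

```text
shift [ 0.0004  0.0008 -0.0033] turn rad -1.375 yang -19.78 t 17.52 q [  6.4  26.3 102.8   0.   51.   26.1] f [-5.2  3.2  8.4] m [0.64 1.16 0.46] pos [0.5216 0.1049 0.1957] op 0.0114
```

The torque pattern is now 0.3 and then about 3 N m/rad, which is the seat. One more 0.05 rad.

```bash
python3 -m pendant '[[[0,0,0,0.03],[0,0,0,0.055],[0,0,0,0.055]]]'>/dev/null; python3 go.py 0.5225 0.105 0.199 59; python3 -m pendant '[[[0,0,0,0]]]'>/dev/null; python3 go.py 0.5225 0.105 0.199 59
```

```text
shift [ 0.0005  0.0008 -0.0033] turn rad -1.4295 yang -22.9 t 17.77 q [  6.4  26.3 102.8  -0.   51.   29.3] f [-6.8  4.6  8.3] m [0.6  1.09 0.59] pos [0.5216 0.1049 0.1957] op 0.011
shift [ 0.0005  0.0008 -0.0033] turn rad -1.4282 yang -22.83 t 17.85 q [  6.4  26.3 102.8   0.   51.   29.2] f [-5.3  3.6  8.6] m [0.67 1.2  0.57] pos [0.5216 0.1049 0.1957] op 0.0112
```

Torque is 0.58 N m, so it is snug. I'll release, retreat and check.

```bash
python3 -m pendant '[[[0,0,0,0],[0,0,0,0],[0,0,0,0],[0,0,0,0],[0,0,-0.01,0],[0,0,-0.035,0],[0,0,-0.06,0],[-0.02,0,-0.075,0],[-0.04,0,-0.075,0],[-0.04,0,-0.075,0],[-0.04,0,-0.075,0]]]' 0.6 | grep -E "pos|wrist|open"
python3 look.py w10; sed -i 's/(.108,.131),(.135,.155)/(.105,.128),(.132,.155)/' lid.py; python3 lid.py w10; python3 go.py 0.5225 0.105 0.199 59
```

```text
position: [0.5063, 0.0674, 0.2713]
wrist_force: [0.9, 0.1, 0.0]
opening: 0.0513
5400 [0.521  0.1054 0.1178] (array([520.5, 104.6]), 69.2, 67.0, -18.1) slope tool x,y, z0 [ 0.0007 -0.0063  0.1178] (array([520.3, 104.1]), 67.1, 65.4, -19.8)
1779 [0.5206 0.1045 0.1435] (array([520.2, 103.4]), 56.1, 14.0, 71.4) slope tool x,y, z0 [ 0.0099 -0.0089  0.1435] (array([520.4, 103.7]), 55.1, 13.6, 71.3)
shift [0.0404 0.0001 0.0719] turn rad -1.4351 yang -23.23 t 18.82 q [  2.4  18.3 102.4   0.   59.3  25.6] f [-0.1  0.3 -0.1] m [-0.01 -0.02 -0.04] pos [0.5064 0.0679 0.2709] op 0.051
```

View pics/w10.png

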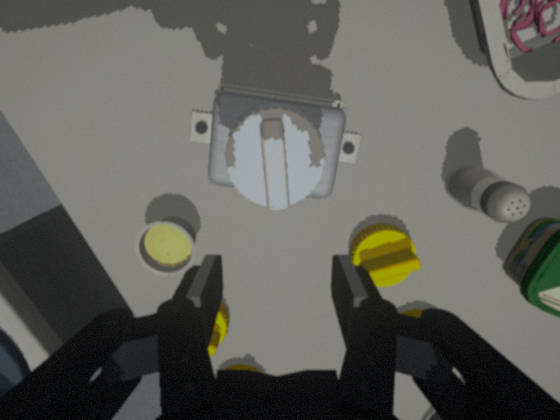

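The lid at (275,160) is level, and its bar has turned about 78°. The plate height has barely changed though, so I'll check it against the body top in all views and cross-check with the fixed cameras.

Run:
```python
from h import *; from rig import robot
D={n:np.load(n+".npz") for n in("w3","w6","w8","w10")}
for n in("scene","top"):
    c=robot.get_calibration(n); p,d=robot.grab_frame(n); D[n]=dict(p=p,d=d,K=c["intrinsics"],T=c["pose"])
ang=np.radians(-30.7); R=np.array([[np.cos(ang),-np.sin(ang)],[np.sin(ang),np.cos(ang)]])
for n,f in D.items():
    W=cloud(f["p"],f["d"],f["K"],f["T"]); q=(W[...,:2]-[.521,.105])@R; r=np.hypot(q[...,0],q[...,1])
    m=lambda k:(int(k.sum()),np.round(np.median(W[...,2][k])*1000,2)) if k.any() else None
    z=W[...,2]
    print(n,"floor",m((r>.075)&(r<.12)&(abs(z)<.008)),"body",m((abs(q[...,0])>.036)&(abs(q[...,0])<.048)&(abs(q[...,1])<.025)&(z>.07)&(z<.095)),"plate",m((r<.03)&(z>.108)&(z<.128)),"bar",m((r<.025)&(z>.135)&(z<.155)))
```

```text
w3 floor (21260, np.float64(0.18)) body (1829, np.float64(80.99)) plate (2559, np.float64(114.45)) bar None
w6 floor (29056, np.float64(0.19)) body (1356, np.float64(80.82)) plate (5007, np.float64(120.99)) bar (1997, np.float64(146.15))
w8 floor (29198, np.float64(0.17)) body (1378, np.float64(80.82)) plate (4926, np.float64(118.36)) bar (2112, np.float64(144.09))
w10 floor (27353, np.float64(0.2)) body (1699, np.float64(80.91)) plate (4311, np.float64(117.79)) bar (1858, np.float64(143.54))
scene floor (1478, np.float64(-3.53)) body (82, np.float64(76.98)) plate (136, np.float64(114.21)) bar (50, np.float64(139.44))
top floor (1714, np.float64(-0.23)) body (17, np.float64(79.26)) plate None bar None
```

The lugs are under the ramps, with the lid level and lower than gasket rest. The mixed friction leaves the tightness a little uncertain. There is time to regrasp at the lid's present angle and confirm the torque.

```bash
python3 -m pendant '[[[0.025,0,0,-0.03],[0.039,-0.001,0.01,-0.065],[0.039,-0.001,0.04,-0.065],[0.039,-0.001,0.06,-0.065],[0.039,-0.001,0.069,-0.065],[0.039,-0.001,0.0725,-0.065],[0.039,-0.001,0.0725,-0.065],[0.039,-0.001,0.0725,-0.065]]]' >/dev/null;python3 go.py 0.5207 0.104 0.1985 -19
python3 -m pendant '[[[0,0,0,0],[0,0,0,0],[0,0,0,0],[0,0,0,0],[0,0,0,0],[0,0,0,0],[0,0,0,0],[0,0,0,0]]]' 0 100 >/dev/null
python3 go.py 0.5207 0.104 0.1985 -19
python3 -m pendant '[[[0,0,0,0.03],[0,0,0,0.05],[0,0,0,0.05]]]' >/dev/null
python3 go.py 0.5207 0.104 0.1985 -19
```

```text
shift [-0.0004 -0.0004  0.0002] turn rad -0.008 yang -19.46 t 19.58 q [  6.3  26.  102.8  -0.   51.2  25.7] f [-0.5 -0.1 -0.4] m [-0.    0.01 -0.01] pos [0.5212 0.1042 0.1987] op 0.0514
shift [-0.0001 -0.0001 -0.0003] turn rad -0.0083 yang -19.48 t 20.25 q [  6.3  26.  102.9   0.   51.1  25.8] f [-1.5 -0.2  3.4] m [0.1  0.26 0.04] pos [0.5208 0.1041 0.1982] op 0.0114
shift [-0.0001  0.0003 -0.0004] turn rad -0.0589 yang -22.38 t 20.5 q [  6.3  26.  102.9  -0.   51.2  28.7] f [-3.   1.3  5.1] m [0.28 0.67 0.49] pos [0.5205 0.1042 0.1981] op 0.0116
```

```bash
python3 -m pendant '[[[0,0,0,0.02],[0,0,0,0.04],[0,0,0,0.04]]]' >/dev/null
python3 go.py 0.5207 0.104 0.1985 -19
```

```text
shift [-0.0001  0.0003 -0.0004] turn rad -0.0986 yang -24.65 t 20.75 q [  6.3  26.  102.9  -0.   51.2  31. ] f [-4.3  1.3  6.7] m [0.32 0.71 0.64] pos [0.5204 0.1042 0.1981] op 0.0114
```

The seat is confirmed at 0.64 N m. I'll release, retreat and check once more.

```bash
python3 -m pendant '[[[0,0,0,0],[0,0,0,0],[0,0,0,0],[0,0,0,0],[0,0,-0.01,0],[0,0,-0.035,0],[0,0,-0.06,0],[-0.02,0,-0.075,0],[-0.04,0,-0.075,0],[-0.04,0,-0.075,0],[-0.04,0,-0.075,0]]]' 0.6 | grep -E "pos|wrist|open"
python3 look.py w11; python3 lid.py w11
```

```text
position: [0.504, 0.0673, 0.2738]
wrist_force: [-0.2, 0.3, 0.3]
opening: 0.0512
5347 [0.521  0.1053 0.1178] (array([520.3, 104.2]), 69.4, 67.4, -19.6) slope tool x,y, z0 [-0.0035 -0.0049  0.1178] (array([520.1, 104.1]), 67.2, 65.7, -19.3)
1733 [0.5204 0.1047 0.1435] (array([519.8, 103.5]), 56.0, 14.0, 71.3) slope tool x,y, z0 [-0.0009 -0.0086  0.1435] (array([520. , 103.6]), 55.0, 13.7, 71.4)
```

```bash
python3 -c "
from rig import robot
print(robot.close_job())"
```

```text
the job is handed in; nothing more can be done
None
```

I screwed the white lid down on the canister to a peak of 0.64 N m, about 80° clockwise from the gaps, let go with it level within about 0.5°, and handed the job in after about 22 s; it tipped when I first set it on and was levelled and regrasped, it drew down about 2.5 mm against the 4 mm expected, and I saw nothing else moved but did not re-measure the bystanders.

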